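# Load the specimen carrier and screw its cover home

### The job

Load the specimen vials that are on the bench into the carrier pot, one after another in rising number order: the one-banded vial into the one-dot pocket, the two-banded into the two-dot pocket and so on, each standing right down in its pocket (a missing vial's pocket stays empty). Then set the clear cover over them and screw it fully home: turn it backward (anticlockwise from above) until you feel it drop into the start of the thread, then forward (clockwise) to the stop. Leave the other things on the bench where they are.

Things in the scene. Friction and masses are not known exactly. Their poses are not given: they have to be found in the camera images.
- vial1: specimen vial 1: upright white plastic cylinder, 28 mm diameter, 60 mm tall, grey cap end, one black band round the body below the cap; origin at the centre of its underside, z up along it. May be absent. About 70 g.
- vial2: specimen vial 2: upright white plastic cylinder, 28 mm diameter, 70 mm tall, grey cap end, two black bands round the body below the cap; origin at the centre of its underside, z up along it. May be absent. About 70 g.
- vial3: specimen vial 3: upright white plastic cylinder, 28 mm diameter, 80 mm tall, grey cap end, three black bands round the body below the cap; origin at the centre of its underside, z up along it. May be absent. About 70 g.
- vial4: specimen vial 4: upright white plastic cylinder, 28 mm diameter, 90 mm tall, grey cap end, four black bands round the body below the cap; origin at the centre of its underside, z up along it. May be absent. About 70 g.
- pot: carrier pot, fixed to the bench: white round foot, 176 mm diameter, 12 mm thick, carrying a round collar (126 mm diameter, top 46 mm above the bench) with four open square pockets; around the collar an aluminium thread ring, outer diameter 144 mm. Origin at the centre of the underside, on the bench, z up.
- thread (a point): point on the pot's axis at the thread's top, 32.5 mm above the bench. Three equal grooves; their start angle differs each time and is not given. Each has a 30 degree entry open above; clockwise of it the groove falls 5 mm in 84 degrees under the thread to a stop wall, which also stands above it: pins on top are stopped clockwise, but anticlockwise climb up to 5 mm and drop 9.5 mm into an entry.
- pocket1 (a point): pocket 1, marked by one raised black dot at its inner edge: square well 31 mm wide, sides radial and tangential, on a 42 mm radius circle about the pot's axis, 34 mm deep. The point is at the centre of the pocket's floor, 12 mm above the bench; its mouth is 34 mm higher.
- pocket2 (a point): pocket 2, marked by two raised black dots at its inner edge: square well 31 mm wide, sides radial and tangential, on a 42 mm radius circle about the pot's axis, 34 mm deep. The point is at the centre of the pocket's floor, 12 mm above the bench; its mouth is 34 mm higher.
- pocket3 (a point): pocket 3, marked by three raised black dots at its inner edge: square well 31 mm wide, sides radial and tangential, on a 42 mm radius circle about the pot's axis, 34 mm deep. The point is at the centre of the pocket's floor, 12 mm above the bench; its mouth is 34 mm higher.
- pocket4 (a point): pocket 4, marked by four raised black dots at its inner edge: square well 31 mm wide, sides radial and tangential, on a 42 mm radius circle about the pot's axis, 34 mm deep. The point is at the centre of the pocket's floor, 12 mm above the bench; its mouth is 34 mm higher.
- cover: cover: clear bell, open below, grey rim and flat grey top; 156 mm outer, 148 mm inner diameter, 98 mm tall without handle, ceiling 94 mm above the rim, about 0.35 kg. Starts standing on its rim. Origin at the centre of its lower rim, z up. Origin above the pot's: 24 to 29 mm with pins on top of the thread, 19.5 in the entry, 14.5 fully home. It turns easily and sinks by its own weight.
- cover_pins (a point): point on the cover's axis, 6 mm above its lower rim, level with three inward steel pins, 5 mm thick, 120 degrees apart (one along the cover's x), their tips on a 132 mm diameter circle. There is 2 mm play all round between cover and thread ring, so centre it on the pot within that.
- cover_handle (a point): centre of the cover's black bar handle, 90 mm long (along the cover's x), 18 mm wide (along its y), 34 mm tall, standing on the flat top; the point is 17 mm above the flat top, 115 mm above the lower rim, on the cover's axis.
- notebook: bystander, to be left alone: grey bound notebook, 130 x 85 x 18, lying flat; origin under its centre.
- driver: bystander, to be left alone: screwdriver with a black handle, 150 long, lying flat along its own x.
- slidebox: bystander, to be left alone: grey slide box, 90 x 60 x 34; origin under its centre.
- dish: bystander, to be left alone: glass dish, 90 across, 18 high; origin under its centre.
- mouse: bystander, to be left alone: round black computer mouse, 62 across, 32 high; origin under its centre.
- psu: bystander, to be left alone: white power adapter box, 100 x 60 x 35; origin under its centre.
Things that resemble listed ones, but are neither listed nor needed, are in the scene too. Of the things that look like the pot, the largest one is meant.

How it is judged:
By the outcome, as a careful person would: the job done as asked, in the order asked, and still so for the second after the job is handed in, with the robot touching nothing.
Of vial1, vial2, vial3, vial4 only 2 to 4 are there at a start; the rules pass over those that are not, and their reading is None.
At some moment in a run one of cover may be knocked a few centimetres aside while the robot is not near it.
It also fails if it takes over 210 s, if anything falls off the work surface, if the arm or the gripper's body presses on something with over 40 N, if the wrist force passes 120 N, or if a joint passes its speed limit or range.

### The arm

A 6-joint arm with a two-finger parallel gripper is mounted at the origin on the work surface. World frame = base frame: x ahead of the robot, y to its left, z up, the work surface at z = 0. Lengths are in m, angles in rad, forces in N, time in s.
With the tool pointing down it reaches from about 0.425 to 0.95 m from the base axis. Payload 3.5 kg.
Tool frame: the origin (TCP) lies midway between the tips of the shut fingers; the grasp point (between the pads) lies 19 mm behind it; z points along the fingers, y is the direction in which the jaws open and shut (so a half turn about z gives the same grasp; the last joint's range is limited). The gripper opens to 85 mm and grips with 20 to 120 N. Pads are 22 mm wide; open, the fingers measure 114 mm over their backs; the gripper's body (76 mm by 85 mm) begins 54 mm behind the grasp point. The pads swing forward as they close: fully open they stand 13 mm farther back than shut.
Start: joints at [-1.359, 0.286, 1.577, -0, 1.279, -0.15], TCP at [0.239, -0.631, 0.231] pointing down, gripper open.
Joint ranges: [-2.77, 2.77], [-0.9, 2.22], [0.21, 2.48], [-1.53, 4.67], [0.24, 2.81], [-2.84, 2.84]. Speed limits (rad/s): [2.79, 2.79, 3.14, 3.14, 3.14, 3.14].

### API

Orientations are given as a unit quaternion [x, y, z, w].
In Python, from plant import * gives the robot as it stands.
- The arm moves only by the shell command python3 -m jog 'ROWS' [FORCE]. ROWS is a JSON object of lists of equal length, an entry for each row: "travel": the shift along the world's x, y, z in mm, a list of three; "dr": the turn, a rotation vector about the world's x, y, z in degrees, a list of three; "jaw": the closure in counts, from 0 (fully open) to 255 (shut). In form: {"travel": [[x, y, z], ...], "dr": [[wx, wy, wz], ...], "jaw": [jaw, ...]}. A call has 1 to 5 rows; each row shifts and turns the commanded pose from where the row before left it; what a row does not reach is not made up. A row lasts 1/12 s, in which the tool goes at most 41.7 mm and 7.16 degrees, less where a joint would pass 70% of its speed; a pose out of reach is approached as far as the arm can. A call is refused whole if a number of a shift passes 41.7 or a number of a turn 7.16, either way. A call with a gripper value outside its range is refused whole. The fingers move at their own pace and stop on an object; FORCE is the grip in N (left out, the last holds). Time passes only in rows, so rows that do not move let the fingers close. It gives the time, the measured TCP pose, the force and the opening at its end, in the units of the state.
- get_state(): the state, without advancing time (a new reading comes with each control period).
- read_camera(name): name is "scene" or "top" or "wrist"; returns the picture (384x512x3 uint8, red, green, blue); there is no depth.
- camera_info(name): a dict with "K" (3x3 intrinsics, pixels), "R" (3x3) and "t" (3): a world point X has camera coordinates R X + t; the wrist camera has in their place "mount" (4x4, takes a point from camera to tool coordinates, whose origin is the TCP and whose axes are the flange's). Camera axes: x right, y down, z forward; pixel columns grow to the right and rows downward; lengths in m; the calibration is good to about 2 mm. The wrist camera is an equidistant fisheye: a pixel r from the principal point sees the ray r / f radians off the axis. A picture is of the moment at which its call begins: read the wrist's pose just before it. camera_info takes no time and is no camera call.
- sign_off(): hands the job in, once; it reports no verdict.
The state is a dict: "time": time; "qpos": joint angles; "dq": joint speeds; "joint_efforts": joint torques, N m; "eef_pos": TCP position; "tcp_rot": TCP orientation; "contact_force": force on the tool from outside, world axes, zero at the start; "wrist_torque": the same for the moment, N m; "opening": opening from 0.0 (shut) to 1.0 (fully open).
Only numpy, scipy, OpenCV 4.12 (cv2) and the standard library are available. Lean on these libraries where they do the work, as an engineer would, in place of code of your own. Each camera call takes 0.05 s, during which the arm holds its last target. There are 200 camera calls.

## Working session

There is one attempt and no reset: what is moved stays moved. The work goes in short steps, Python scripts to look and compute and a shell command to move; the robot and the scene stay as the last step left them, time stands still between calls to the robot, and variables do not carry over. Pictures are saved under pics/ and viewed, about 12 in all and at most 16, crops included, and the job is handed in when it is done.

```bash
mkdir -p pics; ls
python3 - <<'E'
from plant import *
import cv2,numpy as np
s=get_state();print(s)
a=read_camera("top");b=read_camera("scene")
cv2.imwrite("pics/top0.png",cv2.resize(a,(800,600),interpolation=cv2.INTER_CUBIC)[:,:,::-1])
cv2.imwrite("pics/scene0.png",cv2.resize(b,(800,600),interpolation=cv2.INTER_CUBIC)[:,:,::-1])
np.save("top0.npy",a);np.save("scene0.npy",b)
for n in("top","scene","wrist"):print(n,camera_info(n))
E
```

```text
pics
{'time': 0.0, 'qpos': array([-1.35904110e+00,  2.87146930e-01,  1.57817878e+00, -4.44937896e-05,
        1.27860456e+00, -1.49972900e-01]), 'dq': array([ 5.15854530e-04,  6.20742819e-04, -4.71881710e-04,  2.39633187e-05,
        1.14760873e-04,  2.38615158e-04]), 'joint_efforts': array([-1.57266353e-03, -4.05986774e+01, -2.92627949e+01, -1.86964189e-04,
        5.85495494e-03,  1.39592807e-06]), 'eef_pos': array([ 0.23877087, -0.63065255,  0.22995871]), 'tcp_rot': array([ 9.83686803e-01,  1.79885816e-01, -5.73864727e-05, -1.16759530e-03]), 'contact_force': array([ 0.27602835, -0.68507627,  0.68489763]), 'wrist_torque': array([ 0.01046701, -0.07116165,  0.02881221]), 'opening': 1.0000588155437744}
top {'K': array([[436.01352823,   0.        , 249.5579067 ],
       [  0.        , 436.01352823, 193.74795818],
       [  0.        ,   0.        ,   1.        ]]), 'R': array([[ 0.02484914, -0.99969004,  0.00153271],
       [-0.99275109, -0.02485695, -0.11758999],
       [ 0.11759164,  0.00140041, -0.99306105]]), 't': array([-0.0509492 ,  0.53135329,  1.45125882])}
scene {'K': array([[
[... 168 characters left out ...]
206,  0.84324246,  0.00120082],
       [ 0.66316146, -0.42185746, -0.61826625],
       [-0.52084178,  0.33313427, -0.78596781]]), 't': array([-0.24891198, -0.3108436 ,  1.53970779])}
wrist {'K': array([[297.31863964,   0.        , 258.74334816],
       [  0.        , 297.31863964, 191.44492443],
       [  0.        ,   0.        ,   1.        ]]), 'mount': array([[-8.42601233e-04, -9.62051133e-01, -2.72867931e-01,
         6.93989804e-02],
       [ 9.99999645e-01, -8.18358339e-04, -2.02656158e-04,
         3.17424370e-04],
       [-2.83381603e-05, -2.72868005e-01,  9.62051481e-01,
        -1.42142945e-01],
       [ 0.00000000e+00,  0.00000000e+00,  0.00000000e+00,
         1.00000000e+00]])}
```

View pics/top0.png

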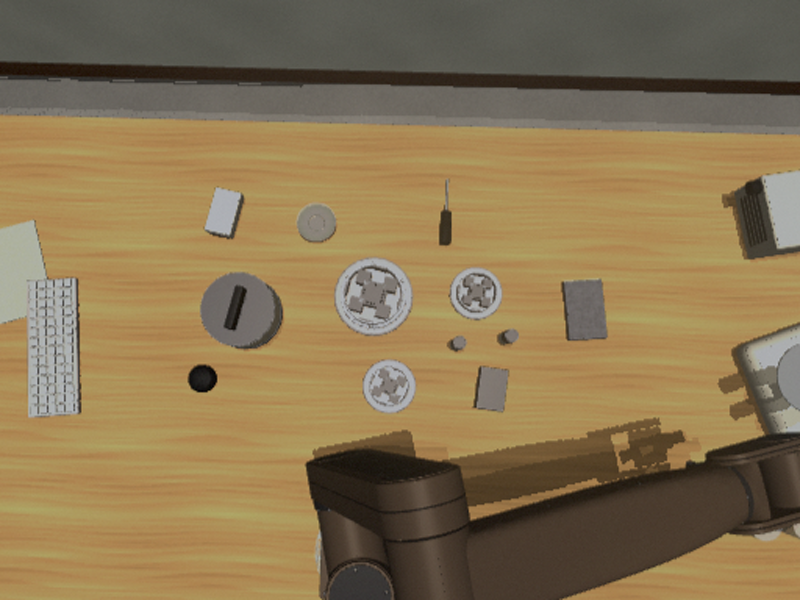

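View pics/scene0.png

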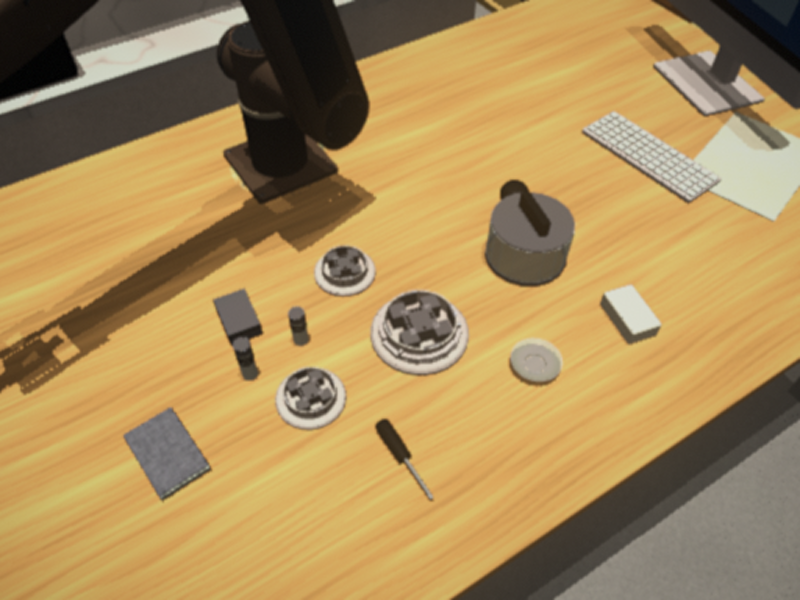

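Top picture (800x600): there are two vials, at (457,343) and (510,337). The pot look-alikes are at (373,296), (476,293) and (389,386), and the largest, (373,296), is the pot. The cover is at (241,310). I'll check with enlarged crops of both views.

```bash
cat > h.py <<'E'
from plant import *
import cv2,numpy as np
from scipy.spatial.transform import Rotation as Ro
def wcam(s):
    c=camera_info("wrist");T=np.eye(4);T[:3,:3]=Ro.from_quat(s["tcp_rot"]).as_matrix();T[:3,3]=s["eef_pos"]
    return c["K"],T@c["mount"]
def back(name,px,z,s=None):
    u,v=px
    if name=="wrist":
        K,M=wcam(s);a=np.array([u-K[0,2],v-K[1,2]])/K[0,0];r=np.hypot(*a)+1e-12
        d=M[:3,:3]@np.r_[a/r*np.sin(r),np.cos(r)];o=M[:3,3]
    else:
        c=camera_info(name);d=c["R"].T@np.linalg.inv(c["K"])@[u,v,1];o=-c["R"].T@c["t"]
    return o+d*(z-o[2])/d[2]
def proj(name,X,s=None):
    X=np.asarray(X,float).reshape(-1,3)
    if name=="wrist":
        K,M=wcam(s);p=(X-M[:3,3])@M[:3,:3];r=np.hypot(p[:,0],p[:,1])+1e-12;t=np.arctan2(r,p[:,2])
        return K[:2,2]+K[0,0]*p[:,:2]*(t/r)[:,None]
    c=camera_info(name);p=X@c["R"].T+c["t"];q=p@c["K"].T
    return q[:,:2]/q[:,2:]
def st():
    s=get_state();print("t%.2f"%s["time"],s["eef_pos"].round(4),"yaw of tool x %.2f"%np.degrees(np.arctan2(*Ro.from_quat(s["tcp_rot"]).as_matrix()[[1,0],0])),s["contact_force"].round(1),"op %.3f"%s["opening"]);return s
E
python3 - <<'E'
from h import *
f=.64
P=lambda n,u,v,z:print(n,back("top",(u*f,v*f),z).round(3))
P("potcollar",373,293,.046);P("potfoot",373,297,.012);P("cover",240,308,.098);P("h1",240,288,.132);P("h2",231,328,.132)
P("vA",457,343,.07);P("vB",510,337,.08)
b=np.load("scene0.npy");a=np.load("top0.npy")
f=lambda i,x,y,w,h:cv2.resize(i[y:y+h,x:x+w],(400,300),interpolation=cv2.INTER_CUBIC)
im=np.vstack([np.hstack([f(b,130,180,80,60),f(b,230,180,80,60)]),np.hstack([f(a,270,190,80,60),f(a,200,160,80,60)])])
cv2.imwrite("pics/crop.png",im[:,:,::-1])
E
```

```text
potcollar [ 0.551 -0.001  0.046]
potfoot [0.547 0.    0.012]
cover [0.506 0.273 0.098]
h1 [0.543 0.268 0.132]
h2 [0.461 0.282 0.132]
vA [ 0.446 -0.181  0.07 ]
vB [ 0.461 -0.291  0.08 ]
```

View pics/crop.png

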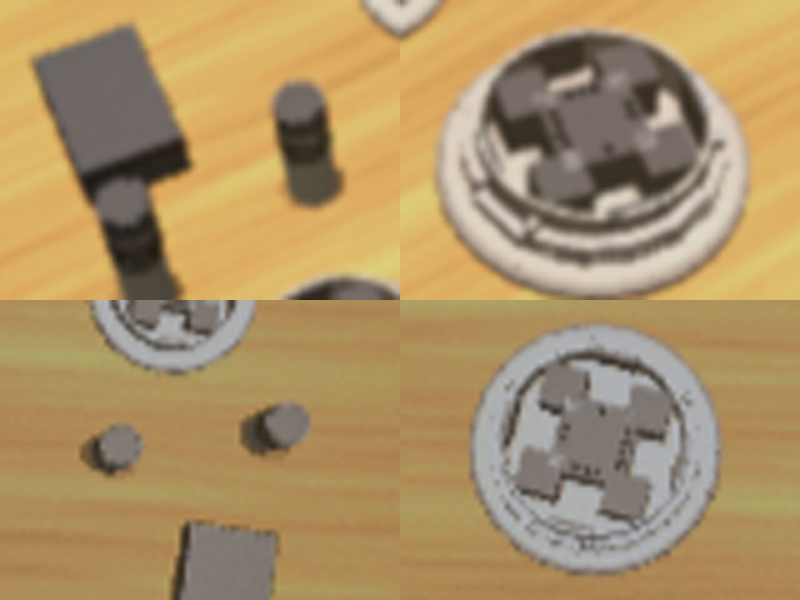

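Two vials, with the band count still unclear. The pot is at (.549,0), and its dots are visible but need a closer look. I'll move the wrist camera over the pot so it sees the dots and both vials obliquely.

```bash
python3 -m jog '{"travel":[[19,39,4],[19,39,4],[19,39,4],[19,39,4],[19,39,4]],"dr":[[0,0,-1.4],[0,0,-1.4],[0,0,-1.4],[0,0,-1.4],[0,0,-1.4]],"jaw":[0,0,0,0,0]}'
python3 -m jog '{"travel":[[19,39,4],[19,39,4],[19,39,4],[19,39,4],[19,39,4]],"dr":[[0,0,-1.4],[0,0,-1.4],[0,0,-1.4],[0,0,-1.4],[0,0,-1.4]],"jaw":[0,0,0,0,0]}'
python3 -m jog '{"travel":[[19,39,3],[19,39,3],[19,39,3],[19,39,3],[19,39,3]],"dr":[[0,0,-1.4],[0,0,-1.4],[0,0,-1.4],[0,0,-1.4],[0,0,-1.4]],"jaw":[0,0,0,0,0]}'
python3 -m jog '{"travel":[[0,0,0],[0,0,0]],"dr":[[0,0,0],[0,0,0]],"jaw":[0,0]}'
python3 - <<'E'
from h import *
s=st();a=read_camera("wrist");np.save("w1.npy",a);np.save("w1s.npy",s,allow_pickle=True)
cv2.imwrite("pics/w1.png",cv2.resize(a,(800,600),interpolation=cv2.INTER_CUBIC)[:,:,::-1])
E
```

```text
time: 0.52
eef_pos: [0.3301, -0.4427, 0.2498]
tcp_rot: [0.993, 0.119, -0.0, -0.001]
contact_force: [2.1, -0.1, 0.7]
opening: 1.003
time: 0.93
eef_pos: [0.4209, -0.2562, 0.2694]
tcp_rot: [0.998, 0.058, -0.0, -0.0]
contact_force: [0.2, -0.3, 0.3]
opening: 1.0
time: 1.35
eef_pos: [0.5119, -0.0693, 0.2838]
tcp_rot: [1.0, -0.003, -0.0, -0.0]
contact_force: [1.7, -0.8, -0.1]
opening: 1.0
time: 1.52
eef_pos: [0.512, -0.0693, 0.2836]
tcp_rot: [1.0, 0.0, -0.0, 0.0]
contact_force: [-0.8, 0.0, -0.3]
opening: 0.996
t1.52 [ 0.512  -0.0693  0.2836] yaw of tool x 0.01 [-0.8  0.  -0.3] op 0.996
```

View pics/w1.png

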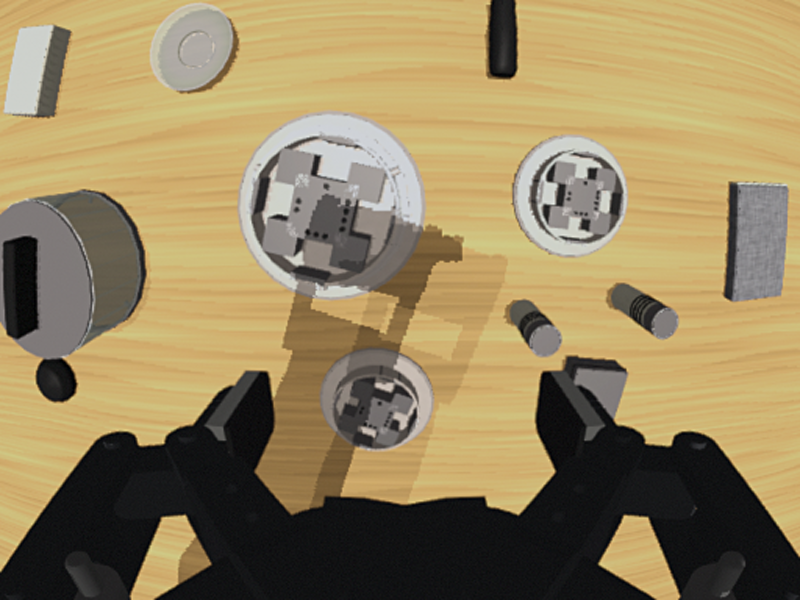

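The wrist view shows the pot at (332,205), vial A at (535,328) and vial B at (645,310). I'll enlarge the dots and bands.

Run:
```python
import cv2,numpy as np
a=np.load("w1.npy")
g=lambda x,y,w,h:cv2.resize(a[y:y+h,x:x+w],(w*5,h*5),interpolation=cv2.INTER_CUBIC)
p=g(150,65,125,120);q=g(315,175,125,55)
p=cv2.resize(p,(600,576))
im=np.zeros((600,800,3),np.uint8)
im[:420,:437]=cv2.resize(p,(437,420));
q=cv2.resize(g(315,178,63,55),(360,314));im[:314,440:]=q
q=cv2.resize(g(378,168,63,50),(360,286));im[314:,440:]=q
cv2.imwrite("pics/c2.png",cv2.convertScaleAbs(im,alpha=1.3)[:,:,::-1])
```

```text
(no output)
```

View pics/c2.png

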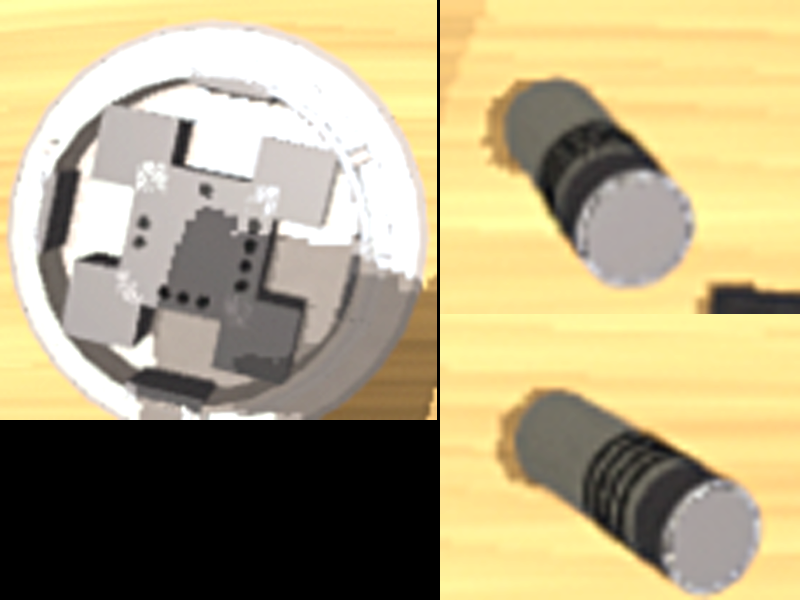

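Run:
```python
from h import *
s=np.load("w1s.npy",allow_pickle=True).item();a=np.load("w1.npy")
for n,t,b,tp in(("A",(349.1,218.3),(333.9,199),(457,343)),("B",(426.1,207),(398.1,190),(510,337))):
    B=back("wrist",b,0,s)
    for h in(.06,.07,.08,.09):print(n,h,back("wrist",t,h,s).round(4),"base",B.round(4),"top",back("top",(tp[0]*.64,tp[1]*.64),h).round(4))
    g=a.mean(2).astype(np.float32)
    L=np.linspace(0,1,45)[:,None];xy=(np.array(t)+L*(np.array(b)-t)).astype(np.float32)
    print(cv2.remap(g,xy[:,:1],xy[:,1:],cv2.INTER_LINEAR).ravel().astype(int))
cs=[]
g=cv2.resize(a[178:222,315:365],(400,352),interpolation=cv2.INTER_NEAREST);k=cv2.resize(a[172:216,390:440],(400,352),interpolation=cv2.INTER_NEAREST)
cv2.imwrite("pics/c3.png",np.hstack([g,k])[:,:,::-1])
```

```text
A 0.06 [ 0.4396 -0.1922  0.06  ] base [ 0.4484 -0.1846  0.    ] top [ 0.4467 -0.182   0.06  ]
A 0.07 [ 0.4434 -0.1889  0.07  ] base [ 0.4484 -0.1846  0.    ] top [ 0.4461 -0.181   0.07  ]
A 0.08 [ 0.4473 -0.1855  0.08  ] base [ 0.4484 -0.1846  0.    ] top [ 0.4455 -0.18    0.08  ]
A 0.09 [ 0.4512 -0.1822  0.09  ] base [ 0.4484 -0.1846  0.    ] top [ 0.4449 -0.179   0.09  ]
[132 132 132 132 132 132 132 132 132 133 133 133 133 133 131 132 134 130
 109  78  51  37  38  40  40  41  45  55  67  66  53  39  29  26  24  19
  26  28  39  62  77  84  85  85  85]
B 0.06 [ 0.4538 -0.3136  0.06  ] base [ 0.4628 -0.2932  0.    ] top [ 0.4622 -0.2942  0.06  ]
B 0.07 [ 0.4573 -0.307   0.07  ] base [ 0.4628 -0.2932  0.    ] top [ 0.4615 -0.2925  0.07  ]
B 0.08 [ 0.4608 -0.3003  0.08  ] base [ 0.4628 -0.2932  0.    ] top [ 0.4608 -0.2907  0.08  ]
B 0.09 [ 0.4643 -0.2936  0.09  ] base [ 0.4628 -0.2932  0.    ] top [ 0.4601 -0.2889  0.09  ]
[125 125 125 126 125 125 126 126 126 124 124 125  97  55  39  38  40  40
  38  37  51  70  81  64  43  50  60  45  43  51  46  41  53  50  42  57
  77  82  81  80  80  82  83  83  84]
```

View pics/c3.png

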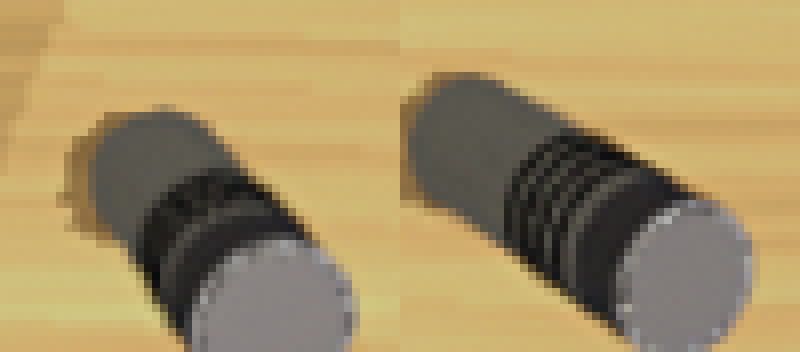

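B has 4 dark lines and its height fits 90 mm, so it is vial4. A is either 2 or 3 bands (height suggests 80 mm), so I'll take a nearer oblique look on the way.

```bash
python3 -m jog '{"travel":[[5,-30,-31],[5,-30,-31],[5,-30,-31],[5,-30,-31],[0,0,0]],"dr":[[0,0,0],[0,0,0],[0,0,0],[0,0,0],[0,0,0]],"jaw":[0,0,0,0,0]}' >/dev/null
python3 -m jog '{"travel":[[0,0,0]],"dr":[[0,0,0]],"jaw":[0]}' >/dev/null
python3 - <<'E'
from h import *
s=st();a=read_camera("wrist");np.save("w2.npy",a);np.save("w2s.npy",s,allow_pickle=True)
print(proj("wrist",[[.448,-.184,0],[.448,-.184,.08],[.462,-.292,0],[.462,-.292,.09]],s).round(1))
cv2.imwrite("pics/w2.png",cv2.resize(a[100:320,200:493],(800,600),interpolation=cv2.INTER_CUBIC)[:,:,::-1])
E
```

```text
t2.07 [ 0.5285 -0.1884  0.1619] yaw of tool x -0.56 [-0.   0.4  0.7] op 0.997
[[255.9 244.6]
 [254.9 284. ]
 [349.7 231.3]
 [376.7 271.6]]
```

View pics/w2.png

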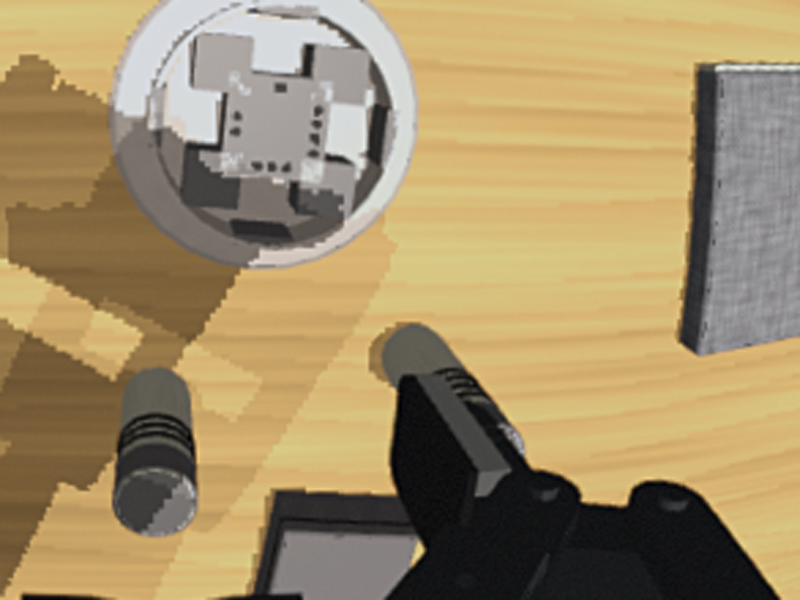

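Run:
```python
from h import *
a=np.load("w2.npy");s=np.load("w2s.npy",allow_pickle=True).item();g=a.mean(2)
print(g[232:300,254:260].mean(1).astype(int))
print(g[232:300,248:252].mean(1).astype(int))
# silhouette of top: centre px
f=293/800
t=(200+155*f,100+500*f);b=(200+157*f,100+395*f);print(t,b)
for h in(.07,.08):print(h,back("wrist",t,h,s).round(4))
print(back("wrist",(256,234.5),0,s).round(4),"far edge base")
cv2.imwrite("pics/w2c.png",cv2.resize(a[230:300,235:280],(450,600),interpolation=cv2.INTER_CUBIC)[:,:,::-1])
```

```text
[112 113 106  93  90  91  91  90  90  90  90  90  90  90  89  90  90  91
  91  63  21  52  77  19  42  86  27  31  73  89  69  44  43  45  44  44
  44  43  43  74 114  81  79  77  72  66  60  60  60  61  60  61  60  60
  69  78  91  96  95  96 114 114 114 126 135 155 160 158]
[112 113 112 107  95  89  89  88  88  88  89  89  88  88  88  88  89  88
  88  90  77  37  39  56  50  39  54  37  32  61  80  70  52  44  43  44
  44  44  43  45  71 104  78  61  60  61  61  60  61  61  60  61  60  61
  60  60  61  61  60  60  60  62  73 118 152 160 159 157]
(256.76875, 283.125) (257.50125, 244.66875000000002)
0.07 [ 0.4422 -0.1855  0.07  ]
0.08 [ 0.4489 -0.1857  0.08  ]
[ 0.4607 -0.1843  0.    ] far edge base
```

View pics/w2c.png

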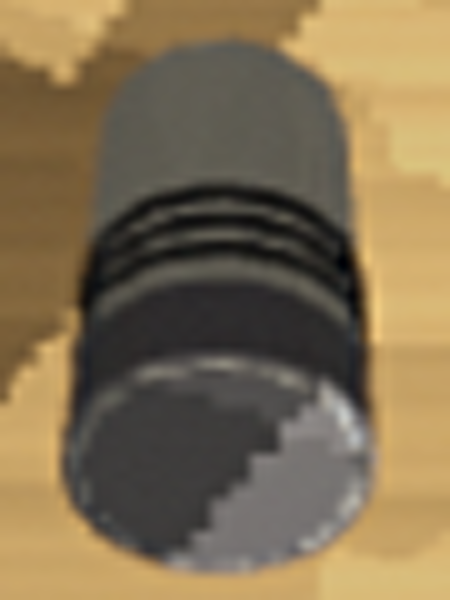

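Vial A shows three clear bands, so it is vial3 and goes in pocket 3 (bottom in w1, -x side). Vial B is vial4 and goes in pocket 4 (right, -y side). Next I'll fit the pot's centre and angle.

Run:
```python
from h import *
from scipy.optimize import least_squares
s=np.load("w1s.npy",allow_pickle=True).item();a=np.load("w1.npy")
n=lambda u,v:(150+u*125/437,65+v*120/420)
# foot outer edge: radial gradient search around guess, top rim z=.012 r=.088
g=a.astype(float); sat=(g.max(2)-g.min(2))
c=np.array([.549,0.])
for it in range(4):
    rs=[];
    for th in np.radians(np.arange(-60,215,5)):  # avoid shadowed part
        rr=np.linspace(.078,.098,81);X=np.c_[c[0]+rr*np.cos(th),c[1]+rr*np.sin(th),0*rr+.012]
        p=proj("wrist",X,s).astype(np.float32);v=cv2.remap(sat.astype(np.float32),p[:,:1],p[:,1:],cv2.INTER_LINEAR).ravel()
        k=np.argmax(np.diff(cv2.GaussianBlur(v[:,None],(1,9),0).ravel()));rs.append((X[k,0],X[k,1]))
    rs=np.array(rs);f=lambda q:np.hypot(rs[:,0]-q[0],rs[:,1]-q[1])-q[2]
    o=least_squares(f,[*c,.088],loss="soft_l1",f_scale=.001);c=o.x[:2]
print("foot fit",o.x,np.std(o.fun))
B=[back("wrist",n(*p),.046,s)[:2] for p in((148,145),(103,302),(260,338),(298,178))]
print(np.mean(B,0));m=np.mean(B,0)
print([np.degrees(np.arctan2(*(b-m)[::-1])).round(1) for b in B])
D={1:[(206,190)],2:[(144,222),(139,241)],3:[(164,293),(183,298),(203,302)],4:[(254,226),(250,246),(245,266),(241,286)]}
for k,v in D.items():
    d=np.mean([back("wrist",n(*p),.047,s)[:2] for p in v],0);print(k,d.round(4),np.degrees(np.arctan2(*(d-o.x[:2])[::-1])).round(1),np.hypot(*(d-o.x[:2])).round(4))
```

```text
foot fit [ 0.55052113 -0.00116444  0.08660462] 0.000276774964038537
[ 0.55069524 -0.0034804 ]
[np.float64(27.7), np.float64(119.8), np.float64(-149.9), np.float64(-58.2)]
1 [ 0.5695 -0.006 ] -14.3 0.0196
2 [0.5549 0.0186] 77.6 0.0203
3 [0.5298 0.0036] 167.1 0.0213
4 [ 0.5449 -0.0209] -106.1 0.0205
```

Pot centre is (.550,-.001), with pocket1 at -14.5°. That puts pocket3 at (.5093,.0093) and pocket4 at (.5395,-.0419). I'll grasp vial3 now.

```bash
python3 -m jog '{"travel":[[-27,1,0],[-27,1,0],[-27,2,0],[0,0,-28],[0,0,-30]],"dr":[[0,0,0.5],[0,0,0],[0,0,0],[0,0,0],[0,0,0]],"jaw":[0,0,0,0,0]}' 
python3 -m jog '{"travel":[[0,0,-30],[0,0,-20],[0,0,-10],[0,0,0]],"dr":[[0,0,0],[0,0,0],[0,0,0],[0,0,0]],"jaw":[0,0,0,0]}'
python3 - <<'E'
from h import *
s=st();a=read_camera("wrist");np.save("w3.npy",a);np.save("w3s.npy",s,allow_pickle=True)
cv2.imwrite("pics/w3.png",cv2.resize(a,(640,480),interpolation=cv2.INTER_CUBIC)[:,:,::-1])
E
```

```text
time: 2.53
eef_pos: [0.4519, -0.1839, 0.1119]
tcp_rot: [1.0, 0.002, 0.005, 0.003]
contact_force: [1.1, 0.1, -1.3]
opening: 0.995
time: 2.87
eef_pos: [0.4492, -0.1817, 0.0464]
tcp_rot: [1.0, 0.002, -0.001, -0.001]
contact_force: [-0.7, -0.2, 0.1]
opening: 1.001
t2.87 [ 0.4492 -0.1817  0.0464] yaw of tool x 0.25 [-0.7 -0.2  0.1] op 1.001
```

View pics/w3.png

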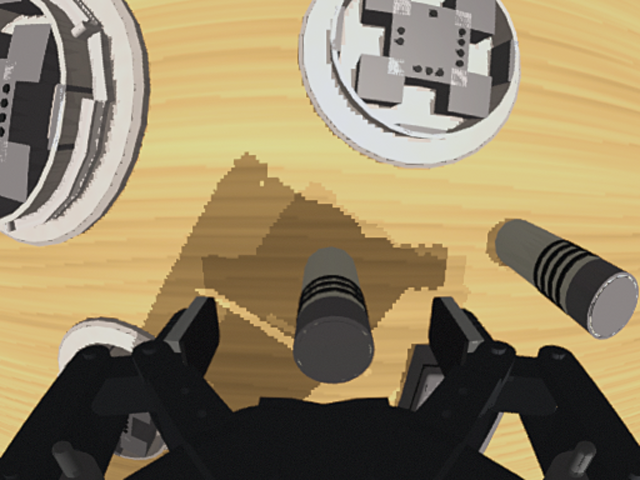

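Vial3 sits between the pads at (334,347), and vial4's four bands are clear. Closing.

```bash
python3 - <<'E'
from h import *
s=np.load("w3s.npy",allow_pickle=True).item();print(back("wrist",(267,277.6),.08,s),back("wrist",(335*.8,249*.8),0,s))
E
python3 -m jog '{"travel":[[0,0,0],[0,0,0],[0,0,0],[0,0,0],[0,0,0]],"dr":[[0,0,0],[0,0,0],[0,0,0],[0,0,0],[0,0,0]],"jaw":[255,255,255,255,255]}' 40
python3 -m jog '{"travel":[[0,0,0],[0,0,0],[0,0,0],[0,0,0],[0,0,0]],"dr":[[0,0,0],[0,0,0],[0,0,0],[0,0,0],[0,0,0]],"jaw":[255,255,255,255,255]}' 40
python3 -m jog '{"travel":[[0,0,10],[0,0,30],[0,0,0]],"dr":[[0,0,0],[0,0,0],[0,0,0]],"jaw":[255,255,255]}' 40
python3 - <<'E'
from h import *
s=st();a=read_camera("wrist");np.save("w4.npy",a);np.save("w4s.npy",s,allow_pickle=True)
cv2.imwrite("pics/w4.png",cv2.resize(a,(640,480),interpolation=cv2.INTER_CUBIC)[:,:,::-1])
E
```

```text
[ 0.449752   -0.18545003  0.08      ] [ 0.45980084 -0.18795195  0.        ]
time: 3.33
eef_pos: [0.4504, -0.183, 0.0479]
tcp_rot: [1.0, 0.002, 0.001, 0.001]
contact_force: [-0.5, -0.3, 4.6]
opening: 0.314
time: 3.75
eef_pos: [0.4505, -0.183, 0.0479]
tcp_rot: [1.0, 0.002, 0.001, 0.0]
contact_force: [-0.6, 0.3, 5.6]
opening: 0.316
time: 4.0
eef_pos: [0.4523, -0.1841, 0.0913]
tcp_rot: [1.0, 0.002, 0.003, 0.002]
contact_force: [0.9, -0.3, 0.3]
opening: 0.316
t4.00 [ 0.4523 -0.1841  0.0913] yaw of tool x 0.24 [ 0.9 -0.3  0.3] op 0.316
```

View pics/w4.png

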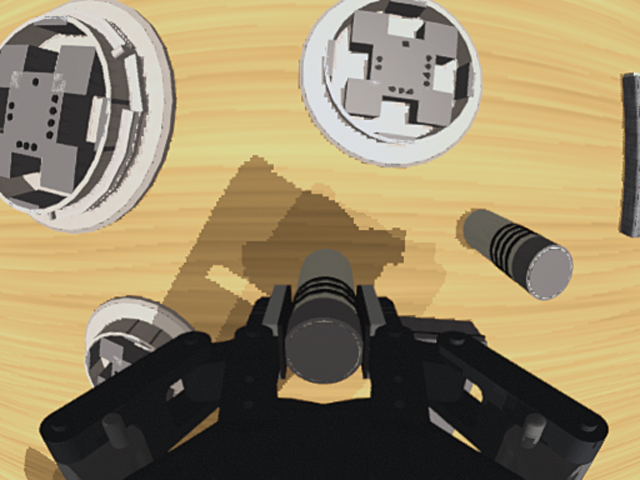

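Vial3 is held. I'll compute the carried vial's offset as the camera sees it, so the pot and the vial share the same bias.

Run:
```python
from h import *
s=np.load("w4s.npy",allow_pickle=True).item()
# refine top ellipse: edge points by eye in 640 picture: left 286,right 361, top 318, bottom 383
c=((286+361)/2*.8,(318+383)/2*.8)
zt=.0913+.08-.0475
X=back("wrist",c,zt,s);d=X-s["eef_pos"];print("vial top - tcp",d.round(4))
for p in((286,351),(361,351),(323.5,318),(323.5,383)):print((back("wrist",(p[0]*.8,p[1]*.8),zt,s)-X).round(4))
t=np.array([.5093,.0093]);print("move",((t-d[:2]-s["eef_pos"][:2])*1000).round(1))
```

```text
vial top - tcp [-0.0018 -0.0001  0.0325]
[-0.0004  0.013   0.    ]
[-0.0004 -0.0131  0.    ]
[0.0129 0.     0.    ]
[-0.0144 -0.      0.    ]
move [ 58.9 193.4]
```

```bash
cat >> h.py <<'E'
from scipy.optimize import least_squares
def footfit(a,s,c,a0,a1,z=.012,lo=.076,hi=.098,ch=None):
    g=a.astype(np.float32);sat=g.max(2)-g.min(2);c=np.array(c,float)
    for it in range(4):
        rs=[]
        for th in np.radians(np.arange(a0,a1,4)):
            rr=np.linspace(lo,hi,81);X=np.c_[c[0]+rr*np.cos(th),c[1]+rr*np.sin(th),0*rr+z]
            p=proj("wrist",X,s).astype(np.float32)
            if p.min()<3 or p[:,0].max()>508 or p[:,1].max()>380:continue
            v=cv2.GaussianBlur(cv2.remap(sat,p[:,:1],p[:,1:],cv2.INTER_LINEAR),(1,9),0).ravel()
            d=np.diff(v);k=np.argmax(d)
            if d[k]>1:rs.append(X[k,:2])
        rs=np.array(rs);o=least_squares(lambda q:np.hypot(rs[:,0]-q[0],rs[:,1]-q[1])-q[2],[*c,.088],loss="soft_l1",f_scale=.0007);c=o.x[:2]
    print("foot",o.x.round(4),"n",len(rs),"res",np.median(abs(o.fun)).round(5));return o.x
E
python3 -m jog '{"travel":[[0,0,39],[12,39,0],[12,39,0],[12,39,0],[12,39,0]],"dr":[[0,0,0],[0,0,0],[0,0,0],[0,0,0],[0,0,0]],"jaw":[255,255,255,255,255]}' >/dev/null
python3 -m jog '{"travel":[[11,37,0],[0,0,0],[0,0,0],[0,0,0]],"dr":[[0,0,0],[0,0,0],[0,0,0],[0,0,0]],"jaw":[255,255,255,255]}' >/dev/null
python3 - <<'E'
from h import *
s=st();a=read_camera("wrist");np.save("w5.npy",a);np.save("w5s.npy",s,allow_pickle=True)
for r in((-180,180),(-90,90),(-120,120),(-60,90)):footfit(a,s,(.55,-.001),*r)
cv2.imwrite("pics/w5.png",cv2.resize(a,(800,600),interpolation=cv2.INTER_CUBIC)[:,:,::-1])
E
```

```text
t4.80 [0.508  0.0106 0.1249] yaw of tool x 0.29 [ 0.6 -0.9 -1.5] op 0.314
foot [ 5.507e-01 -2.000e-04  8.600e-02] n 87 res 0.00015
foot [ 5.506e-01 -3.000e-04  8.600e-02] n 45 res 0.00011
foot [ 5.506e-01 -2.000e-04  8.610e-02] n 60 res 0.00015
foot [ 5.508e-01 -2.000e-04  8.590e-02] n 38 res 0.00015
```

View pics/w5.png

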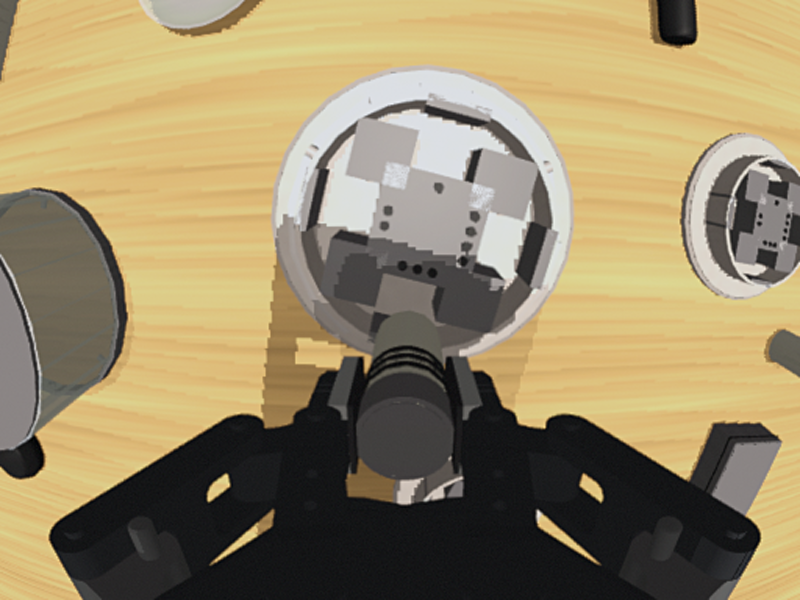

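I see the dots at 1 (438,187), 2 (387,218), 3 (417,268) and 4 (469,238), with the vial poised at the lower edge over pocket 3.

Run:
```python
from h import *
s=np.load("w5s.npy",allow_pickle=True).item()
D={1:(438,187.5),2:(387,218),3:(417.3,268.3),4:(469,238.3)}
P={k:back("wrist",(u*.64,v*.64),.047,s)[:2] for k,(u,v) in D.items()}
c=(P[1]+P[3]+P[2]+P[4])/4;print("c",c.round(4),(P[1]+P[3])/2,(P[2]+P[4])/2)
an=[np.degrees(np.arctan2(*(P[k]-c)[::-1])) for k in P];print(np.round(an,1),[np.hypot(*(P[k]-c)).round(4) for k in P])
a=np.radians(np.mean([an[0],an[1]-90,(an[2]%360)-180,an[3]+90]));print("rot",np.degrees(a))
zt=.125+.0325
V=back("wrist",(405*.64,439*.64),zt,s);print("vial",V.round(4))   # top circle 357..453 , 398..480
for k in(3,4):
    t=a+(k-1)*np.pi/2;q=c+.042*np.array([np.cos(t),np.sin(t)]);print(k,q.round(4),"move",((q-V[:2])*1000).round(1))
```

```text
c [ 0.5501 -0.0007] [ 5.50048677e-01 -4.69966073e-04] [ 0.55018659 -0.00084233]
[ -13.    76.2  166.  -103.2] [np.float64(0.02), np.float64(0.02), np.float64(0.0202), np.float64(0.0204)]
rot -13.49512792971104
vial [0.5062 0.0102 0.1575]
3 [0.5093 0.0091] move [ 3.  -1.1]
4 [ 0.5403 -0.0415] move [ 34.1 -51.7]
```

```bash
python3 -m jog '{"travel":[[3,-1,0],[0,0,-14],[0,0,-14],[0,0,0],[0,0,0]],"dr":[[0,0,-0.2],[0,0,0],[0,0,0],[0,0,0],[0,0,0]],"jaw":[255,255,255,255,255]}'
python3 -m jog '{"travel":[[0,0,-5],[0,0,-5],[0,0,0],[0,0,0]],"dr":[[0,0,0],[0,0,0],[0,0,0],[0,0,0]],"jaw":[255,255,255,255]}'
```

```text
time: 5.27
eef_pos: [0.5111, 0.0084, 0.0972]
tcp_rot: [1.0, -0.001, -0.001, -0.0]
contact_force: [0.2, 0.3, -1.2]
opening: 0.318
time: 5.6
eef_pos: [0.5121, 0.0094, 0.0881]
tcp_rot: [1.0, 0.0, 0.0, -0.0]
contact_force: [0.3, -0.3, 0.0]
opening: 0.312
```

```bash
python3 -m jog '{"travel":[[-1,0,-5],[0,0,-6],[0,0,-6],[0,0,0]],"dr":[[0,0,0],[0,0,0],[0,0,0],[0,0,0]],"jaw":[255,255,255,255]}'
python3 -m jog '{"travel":[[0,0,-5],[0,0,-4],[0,0,0],[0,0,0]],"dr":[[0,0,0],[0,0,0],[0,0,0],[0,0,0]],"jaw":[255,255,255,255]}'
```

```text
time: 5.93
eef_pos: [0.5102, 0.0097, 0.0694]
tcp_rot: [1.0, 0.0, -0.001, -0.0]
contact_force: [2.1, 1.4, -3.2]
opening: 0.316
time: 6.27
eef_pos: [0.5104, 0.0097, 0.0613]
tcp_rot: [1.0, 0.0, -0.001, -0.0]
contact_force: [0.8, 2.1, -1.9]
opening: 0.314
```

```bash
python3 -m jog '{"travel":[[0,0,-1.5],[0,0,0],[0,0,0],[0,0,0]],"dr":[[0,0,0],[0,0,0],[0,0,0],[0,0,0]],"jaw":[255,255,255,255]}'
python3 -m jog '{"travel":[[0,0,0],[0,0,0],[0,0,0],[0,0,0]],"dr":[[0,0,0],[0,0,0],[0,0,0],[0,0,0]],"jaw":[130,130,130,130]}'
python3 -m jog '{"travel":[[0,0,20],[0,0,40],[0,0,25],[0,0,0],[0,0,0]],"dr":[[0,0,0],[0,0,0],[0,0,0],[0,0,0],[0,0,0]],"jaw":[130,130,0,0,0]}'
```

```text
time: 6.6
eef_pos: [0.5107, 0.0096, 0.0604]
tcp_rot: [1.0, 0.0, -0.0, -0.0]
contact_force: [0.2, 2.4, -1.2]
opening: 0.316
time: 6.93
eef_pos: [0.511, 0.0091, 0.0607]
tcp_rot: [1.0, 0.0, 0.0, 0.0]
contact_force: [0.2, -0.1, -0.2]
opening: 0.487
time: 7.35
eef_pos: [0.5123, 0.009, 0.1477]
tcp_rot: [1.0, 0.0, 0.002, 0.001]
contact_force: [-0.7, -0.8, 0.7]
opening: 0.895
```

```bash
python3 -m jog '{"travel":[[-6,-38,0],[-6,-38,0],[-6,-38,0],[-6,-38,0],[-6,-38,0]],"dr":[[0,0,0],[0,0,0],[0,0,0],[0,0,0],[0,0,0]],"jaw":[0,0,0,0,0]}' >/dev/null
python3 -m jog '{"travel":[[-6,-38,0],[-6,-38,0],[-5,-36,0],[0,0,0],[0,0,0]],"dr":[[0,0,0],[0,0,0],[0,0,0],[0,0,0],[0,0,0]],"jaw":[0,0,0,0,0]}'
python3 - <<'E'
from h import *
s=st();a=read_camera("wrist");np.save("w6.npy",a);np.save("w6s.npy",s,allow_pickle=True)
print(proj("wrist",[[.4635,-.293,.09],[.4635,-.293,0]],s))
cv2.imwrite("pics/w6.png",cv2.resize(a,(640,480),interpolation=cv2.INTER_CUBIC)[:,:,::-1])
E
```

```text
time: 8.18
eef_pos: [0.4625, -0.2936, 0.1436]
tcp_rot: [1.0, -0.002, -0.001, -0.001]
contact_force: [0.2, -0.8, 0.0]
opening: 1.0
t8.18 [ 0.4625 -0.2936  0.1436] yaw of tool x -0.18 [ 0.2 -0.8  0. ] op 1.000
[[257.89046878 209.18663584]
 [258.3572302  178.87405314]]
```

View pics/w6.png

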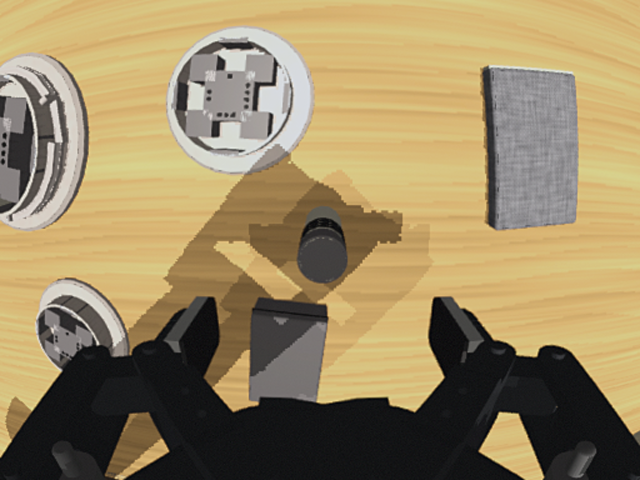

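Vial4's top is at (322,259), about 1.5 mm ahead of prediction. Descending and grasping.

```bash
python3 -m jog '{"travel":[[2,0,-25],[0,0,-30],[0,0,-25],[0,0,-12],[0,0,0]],"dr":[[0,0,0.2],[0,0,0],[0,0,0],[0,0,0],[0,0,0]],"jaw":[0,0,0,0,0]}' 
python3 -m jog '{"travel":[[0,0,0],[0,0,0],[0,0,0],[0,0,0],[0,0,0]],"dr":[[0,0,0],[0,0,0],[0,0,0],[0,0,0],[0,0,0]],"jaw":[255,255,255,255,255]}' 40
python3 -m jog '{"travel":[[0,0,0],[0,0,0],[0,0,0],[0,0,0],[0,0,0]],"dr":[[0,0,0],[0,0,0],[0,0,0],[0,0,0],[0,0,0]],"jaw":[255,255,255,255,255]}' 40
python3 -m jog '{"travel":[[0,0,10],[0,0,30],[0,0,40],[0,0,0],[0,0,0]],"dr":[[0,0,0],[0,0,0],[0,0,0],[0,0,0],[0,0,0]],"jaw":[255,255,255,255,255]}' 40
python3 -m jog '{"travel":[[9,32,0],[9,32,0],[9,32,0],[9,32,0],[9,32,0]],"dr":[[0,0,0],[0,0,0],[0,0,0],[0,0,0],[0,0,0]],"jaw":[255,255,255,255,255]}' 40
python3 -m jog '{"travel":[[9,31,0],[10,30,0],[10,30,0],[0,0,0],[0,0,0]],"dr":[[0,0,0],[0,0,0],[0,0,0],[0,0,0],[0,0,0]],"jaw":[255,255,255,255,255]}' 40
python3 - <<'E'
from h import *
s=st();a=read_camera("wrist");np.save("w7.npy",a);np.save("w7s.npy",s,allow_pickle=True)
footfit(a,s,(.55,-.001),-90,130)
cv2.imwrite("pics/w7.png",cv2.resize(a,(800,600),interpolation=cv2.INTER_CUBIC)[:,:,::-1])
E
```

```text
time: 8.65
eef_pos: [0.4637, -0.2889, 0.0494]
tcp_rot: [1.0, 0.003, -0.003, -0.003]
contact_force: [0.6, 1.8, -0.5]
opening: 1.0
time: 9.07
eef_pos: [0.4666, -0.2931, 0.055]
tcp_rot: [1.0, 0.002, 0.001, 0.001]
contact_force: [0.1, 0.9, 4.8]
opening: 0.321
time: 9.48
eef_pos: [0.4667, -0.2932, 0.055]
tcp_rot: [1.0, 0.002, 0.001, 0.001]
contact_force: [-0.7, 2.1, 6.5]
opening: 0.317
time: 9.9
eef_pos: [0.4674, -0.294, 0.137]
tcp_rot: [1.0, 0.002, 0.002, 0.002]
contact_force: [0.1, -0.6, -1.6]
opening: 0.314
time: 10.32
eef_pos: [0.5097, -0.1307, 0.1317]
tcp_rot: [1.0, 0.002, -0.002, -0.001]
contact_force: [1.0, 0.5, -1.2]
opening: 0.32
time: 10.73
eef_pos: [0.5388, -0.04, 0.1318]
tcp_rot: [1.0, 0.004, -0.002, -0.0]
contact_force: [0.0, -0.5, -0.3]
opening: 0.317
t10.73 [ 0.5388 -0.04    0.1318] yaw of tool x 0.42 [ 0.  -0.5 -0.3] op 0.317
foot [ 0.5511 -0.0011  0.0861] n 55 res 0.00021
```

View pics/w7.png

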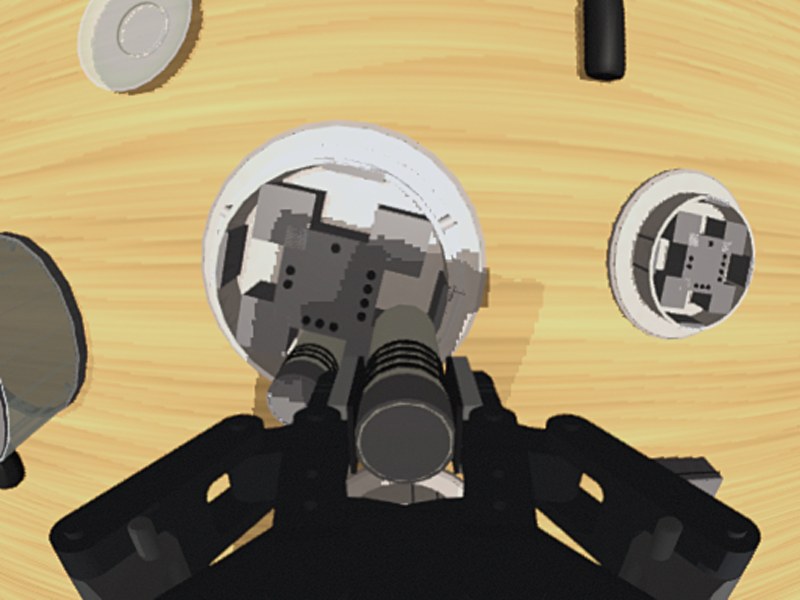

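Vial3 stands in pocket 3 and vial4 is carried at (405,440). Computing the correction to pocket 4.

Run:
```python
from h import *
s=np.load("w7s.npy",allow_pickle=True).item()
D={1:(336,247),2:(289.5,277),3:(320,323),4:(366,295.5)}
P={k:back("wrist",(u*.64,v*.64),.047,s)[:2] for k,(u,v) in D.items()}
c=sum(P.values())/4
an=[np.degrees(np.arctan2(*(P[k]-c)[::-1])) for k in P]
a=np.radians(np.mean([an[0],an[1]-90,(an[2]%360)-180,an[3]+90]));print(c.round(4),np.degrees(a),np.round(an,1))
V=back("wrist",(405.5*.64,440*.64),s["eef_pos"][2]+.035,s);print("vial",V.round(4))
t=a-np.pi/2;q=c+.042*np.array([np.cos(t),np.sin(t)]);print(q.round(4),"move",((q-V[:2])*1000).round(1))
```

```text
[ 0.5504 -0.001 ] -13.703725091883786 [ -13.8   76.5  166.4 -104. ]
vial [ 0.5383 -0.0405  0.1668]
[ 0.5404 -0.0418] move [ 2.1 -1.3]
```

```bash
python3 -m jog '{"travel":[[2,-1.3,0],[0,0,-14],[0,0,-14],[0,0,0],[0,0,0]],"dr":[[0,0,-0.4],[0,0,0],[0,0,0],[0,0,0],[0,0,0]],"jaw":[255,255,255,255,255]}'
python3 -m jog '{"travel":[[0,0,-4],[0,0,-5],[0,0,0],[0,0,0]],"dr":[[0,0,0],[0,0,0],[0,0,0],[0,0,0]],"jaw":[255,255,255,255]}'
```

```text
time: 11.2
eef_pos: [0.5408, -0.0438, 0.1044]
tcp_rot: [1.0, -0.003, -0.001, -0.0]
contact_force: [0.4, 0.2, -0.2]
opening: 0.314
time: 11.53
eef_pos: [0.542, -0.043, 0.0967]
tcp_rot: [1.0, -0.002, 0.0, 0.0]
contact_force: [0.7, 0.5, -1.1]
opening: 0.319
```

```bash
python3 -m jog '{"travel":[[-1,1.5,0],[0,0,-5],[0,0,-6],[0,0,0]],"dr":[[0,0,0],[0,0,0],[0,0,0],[0,0,0]],"jaw":[255,255,255,255]}'
python3 -m jog '{"travel":[[0,0,-6],[0,0,-6],[0,0,-4],[0,0,0],[0,0,0]],"dr":[[0,0,0],[0,0,0],[0,0,0],[0,0,0],[0,0,0]],"jaw":[255,255,255,255,255]}'
```

```text
time: 11.87
eef_pos: [0.5406, -0.0413, 0.0842]
tcp_rot: [1.0, -0.001, -0.0, 0.0]
contact_force: [1.0, 0.4, -1.3]
opening: 0.315
time: 12.28
eef_pos: [0.5407, -0.0414, 0.069]
tcp_rot: [1.0, -0.002, -0.0, -0.0]
contact_force: [-0.1, 0.1, -1.0]
opening: 0.317
```

```bash
python3 -m jog '{"travel":[[0,0,-2],[0,0,0],[0,0,0]],"dr":[[0,0,0],[0,0,0],[0,0,0]],"jaw":[255,255,255]}'
python3 -m jog '{"travel":[[0,0,0],[0,0,0],[0,0,0],[0,0,0]],"dr":[[0,0,0],[0,0,0],[0,0,0],[0,0,0]],"jaw":[135,135,135,135]}'
python3 -m jog '{"travel":[[0,0,20],[0,0,40],[0,0,40],[0,0,41],[0,0,41]],"dr":[[0,0,0],[0,0,0],[0,0,0],[0,0,0],[0,0,0]],"jaw":[135,135,135,0,0]}'
python3 -m jog '{"travel":[[-6,37,0],[-6,37,0],[-6,37,0],[-6,37,0],[-6,37,0]],"dr":[[0,0,0],[0,0,0],[0,0,0],[0,0,0],[0,0,0]],"jaw":[0,0,0,0,0]}'
python3 -m jog '{"travel":[[-5,37,0],[-5,37,0],[0,0,0],[0,0,0]],"dr":[[0,0,0],[0,0,0],[0,0,0],[0,0,0]],"jaw":[0,0,0,0]}'
python3 - <<'E'
from h import *
s=st();a=read_camera("wrist");np.save("w8.npy",a);np.save("w8s.npy",s,allow_pickle=True)
cv2.imwrite("pics/w8.png",cv2.resize(a,(800,600),interpolation=cv2.INTER_CUBIC)[:,:,::-1])
E
```

```text
time: 12.53
eef_pos: [0.5408, -0.0413, 0.0674]
tcp_rot: [1.0, -0.001, -0.0, -0.0]
contact_force: [-0.3, -1.0, -1.7]
opening: 0.318
time: 12.87
eef_pos: [0.5409, -0.0414, 0.0677]
tcp_rot: [1.0, -0.002, 0.0, -0.0]
contact_force: [-0.5, 0.3, 1.1]
opening: 0.469
time: 13.28
eef_pos: [0.5403, -0.0412, 0.2513]
tcp_rot: [1.0, -0.002, -0.0, -0.0]
contact_force: [1.2, -0.6, -0.4]
opening: 0.74
time: 13.7
eef_pos: [0.5103, 0.1451, 0.2498]
tcp_rot: [1.0, -0.002, 0.0, -0.0]
contact_force: [1.3, 0.5, -0.7]
opening: 0.999
time: 14.03
eef_pos: [0.5002, 0.2193, 0.2495]
tcp_rot: [1.0, 0.0, -0.0, 0.0]
contact_force: [-0.1, -0.9, -0.0]
opening: 0.999
t14.03 [0.5002 0.2193 0.2495] yaw of tool x 0.05 [-0.1 -0.9 -0. ] op 0.999
```

View pics/w8.png

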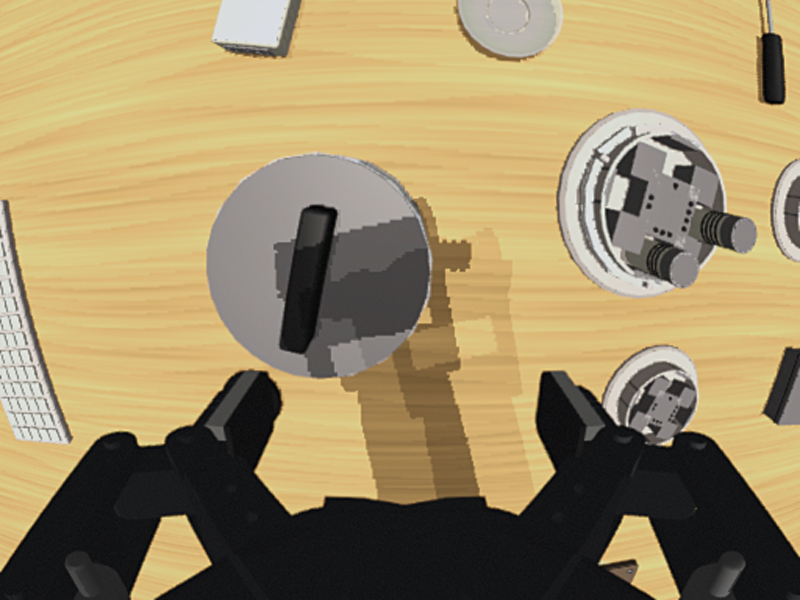

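Both vials stand in their pockets at (680,260) and (735,232). The cover's disc is centred near (319,265), with the handle running (320,207)-(295,352).

Run:
```python
from h import *
s=np.load("w8s.npy",allow_pickle=True).item();a=np.load("w8.npy")
def edge(c,z,a0,a1):
    return footfit(a,s,c,a0,a1,z=z,lo=.068,hi=.088)
o=edge((.51,.27),.098,20,200)
m=(a.max(2)<42);m[:, :125]=0;m[:,225:]=0;m[:125]=0;m[230:]=0
n,l,stt,ce=cv2.connectedComponentsWithStats(m.astype(np.uint8));k=1+np.argmax(stt[1:,4]);print(stt[k],ce[k])
ys,xs=np.where(l==k);X=np.array([back("wrist",p,.132,s)[:2] for p in zip(xs,ys)])
r=cv2.minAreaRect((X*1000).astype(np.float32));print(r)
for z in(.12,.132):
    X=np.array([back("wrist",p,z,s)[:2] for p in zip(xs,ys)]);u,w,v=np.linalg.svd(X-X.mean(0),full_matrices=False);print(z,X.mean(0).round(4),np.degrees(np.arctan2(v[0,1],v[0,0])))
```

```text
foot [0.5056 0.279  0.0766] n 45 res 0.00022
[ 179  132   37   94 1678] [195.79976162 183.51191895]
((506.7544250488281, 276.57080078125), (20.858154296875, 90.38153839111328), 77.11959838867188)Traceback (most recent call last):
  File "<stdin>", line 11, in <module>
  File "h.py", line 10, in back
    K,M=wcam(s);a=np.array([u-K[0,2],v-K[1,2]])/K[0,0];r=np.hypot(*a)+1e-12
        ~~~~^^^
  File "h.py", line 5, in wcam
    c=camera_info("wrist");T=np.eye(4);T[:3,:3]=Ro.from_quat(s["tcp_rot"]).as_matrix();T[:3,3]=s["eef_pos"]
ValueError: time passes only in moves, steps and waits
```

```bash
python3 -m jog '{"travel":[[3,30,-20],[3,29,-30],[0,0,-30],[0,0,-30],[0,0,0]],"dr":[[0,0,-6.2],[0,0,-6.2],[0,0,0],[0,0,0],[0,0,0]],"jaw":[0,0,0,0,0]}' 
python3 -m jog '{"travel":[[0,0,-20],[0,0,-10],[0,0,0],[0,0,0]],"dr":[[0,0,0],[0,0,0],[0,0,0],[0,0,0]],"jaw":[0,0,0,0]}'
python3 -c "
from h import *
st()"
```

```text
time: 14.5
eef_pos: [0.5029, 0.2738, 0.1323]
tcp_rot: [0.994, -0.11, -0.006, 0.003]
contact_force: [-1.2, -0.3, -1.4]
opening: 1.004
time: 14.83
eef_pos: [0.5074, 0.2758, 0.1103]
tcp_rot: [0.994, -0.11, 0.0, 0.0]
contact_force: [0.2, 0.2, -0.2]
opening: 1.001
t14.83 [0.5074 0.2758 0.1103] yaw of tool x -12.65 [ 0.2  0.2 -0.2] op 1.001
```

```bash
python3 -m jog '{"travel":[[-1,2,-6],[0,0,0],[0,0,0]],"dr":[[0,0,0],[0,0,0],[0,0,0]],"jaw":[0,0,0]}' 
python3 -m jog '{"travel":[[0,0,0],[0,0,0],[0,0,0],[0,0,0],[0,0,0]],"dr":[[0,0,0],[0,0,0],[0,0,0],[0,0,0],[0,0,0]],"jaw":[255,255,255,255,255]}' 70
python3 -m jog '{"travel":[[0,0,0],[0,0,0],[0,0,0],[0,0,0],[0,0,0]],"dr":[[0,0,0],[0,0,0],[0,0,0],[0,0,0],[0,0,0]],"jaw":[255,255,255,255,255]}' 70
python3 -m jog '{"travel":[[0,0,10],[0,0,20],[0,0,0],[0,0,0]],"dr":[[0,0,0],[0,0,0],[0,0,0],[0,0,0]],"jaw":[255,255,255,255]}' 70
python3 -c "
from h import *
s=st();a=read_camera('wrist');np.save('w9.npy',a);np.save('w9s.npy',s,allow_pickle=True)
"
```

```text
time: 15.08
eef_pos: [0.5061, 0.2787, 0.1043]
tcp_rot: [0.994, -0.109, 0.0, -0.0]
contact_force: [0.2, 0.2, -0.3]
opening: 1.003
time: 15.5
eef_pos: [0.5059, 0.2786, 0.1037]
tcp_rot: [0.994, -0.109, 0.0, -0.0]
contact_force: [-0.8, 0.2, 0.0]
opening: 0.301
time: 15.92
eef_pos: [0.5061, 0.2788, 0.1038]
tcp_rot: [0.994, -0.11, 0.0, -0.0]
contact_force: [0.9, 2.6, -0.3]
opening: 0.197
time: 16.25
eef_pos: [0.5062, 0.2784, 0.1342]
tcp_rot: [0.994, -0.109, 0.001, -0.0]
contact_force: [0.0, 0.3, -4.0]
opening: 0.203
t16.25 [0.5062 0.2784 0.1342] yaw of tool x -12.57 [ 0.   0.3 -4. ] op 0.203
```

Gripped (opening ≈17 mm) and lifted, with -4 N at the wrist matching the cover's weight. Raising it and measuring the disc's centre in the hand.

```bash
python3 -m jog '{"travel":[[0,0,30],[0,0,35],[0,0,35],[0,0,20],[0,0,0]],"dr":[[0,0,0],[0,0,0],[0,0,0],[0,0,0],[0,0,0]],"jaw":[255,255,255,255,255]}' 70
python3 -c "
from h import *
s=np.load('w9s.npy',allow_pickle=True).item();a=np.load('w9.npy')
for r in ((-60,60),(-45,45),(-80,60)):
  o=footfit(a,s,s['eef_pos'][:2],*r,z=.098+s['eef_pos'][2]-.1038,lo=.068,hi=.088)
  print((o[:2]-s['eef_pos'][:2]).round(4))
st()
cv2.imwrite('pics/w9.png',cv2.resize(a,(640,480))[:,:,::-1])
"
```

```text
time: 16.72
eef_pos: [0.5081, 0.2792, 0.2589]
tcp_rot: [0.994, -0.109, 0.004, -0.002]
contact_force: [0.7, 0.3, -3.3]
opening: 0.2
foot [0.5071 0.2782 0.0755] n 30 res 0.00026
[ 0.0009 -0.0002]
foot [0.5062 0.2781 0.0763] n 23 res 0.00025
[-0.0001 -0.0003]
foot [0.5073 0.2782 0.0754] n 35 res 0.00036
[ 0.001  -0.0002]
t16.72 [0.5081 0.2792 0.2589] yaw of tool x -12.57 [ 0.7  0.3 -3.3] op 0.200
```

View pics/w9.png

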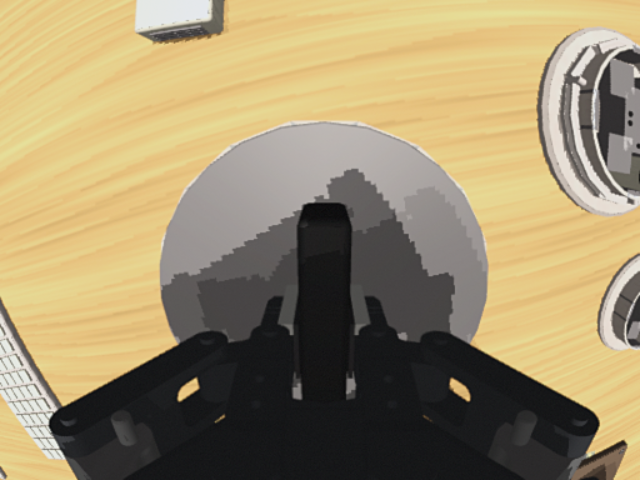

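The disc centre coincides with the TCP within about 1 mm. I'll carry it over the pot while pre-turning anticlockwise about 80°, to keep room for the last joint.

```bash
python3 -m jog '{"travel":[[5,-35,0],[5,-35,0],[5,-35,0],[5,-35,0],[5,-35,0]],"dr":[[0,0,7],[0,0,7],[0,0,7],[0,0,7],[0,0,7]],"jaw":[255,255,255,255,255]}' >/dev/null
python3 -m jog '{"travel":[[5,-35,0],[5,-35,0],[5,-35,0],[0,0,0],[0,0,0]],"dr":[[0,0,7],[0,0,7],[0,0,7],[0,0,7],[0,0,7]],"jaw":[255,255,255,255,255]}' >/dev/null
python3 -m jog '{"travel":[[0,0,0],[0,0,0],[0,0,0],[0,0,0],[0,0,0]],"dr":[[0,0,7],[0,0,3],[0,0,0],[0,0,0],[0,0,0]],"jaw":[255,255,255,255,255]}'
python3 -c "
from h import *
s=st();a=read_camera('wrist');np.save('w10.npy',a);np.save('w10s.npy',s,allow_pickle=True)
M=wcam(s)[1];y=np.degrees(np.arctan2(M[1,3]-s['eef_pos'][1],M[0,3]-s['eef_pos'][0]))
for r in((y-45,y+45),(y-60,y+60)):
  o=footfit(a,s,s['eef_pos'][:2],*r,z=.098+s['eef_pos'][2]-.1038,lo=.068,hi=.088);print((o[:2]-s['eef_pos'][:2]).round(4))
"
```

```text
time: 17.97
eef_pos: [0.5444, 0.0039, 0.2516]
tcp_rot: [0.837, 0.547, -0.001, -0.001]
contact_force: [0.7, -1.0, -3.9]
opening: 0.198
t17.97 [0.5444 0.0039 0.2516] yaw of tool x 66.32 [ 0.7 -1.  -3.9] op 0.198
foot [0.5452 0.0052 0.0746] n 23 res 0.00021
[0.0007 0.0013]
foot [0.5447 0.0043 0.0754] n 30 res 0.00025
[0.0003 0.0004]
```

```bash
python3 -m jog '{"travel":[[5.6,-4.9,0],[0,0,-15],[0,0,-15],[0,0,0],[0,0,0]],"dr":[[0,0,0],[0,0,0],[0,0,0],[0,0,0],[0,0,0]],"jaw":[255,255,255,255,255]}'
python3 -m jog '{"travel":[[0,0,-20],[0,0,-20],[0,0,-20],[0,0,0],[0,0,0]],"dr":[[0,0,0],[0,0,0],[0,0,0],[0,0,0],[0,0,0]],"jaw":[255,255,255,255,255]}'
```

```text
time: 18.43
eef_pos: [0.5504, -0.0012, 0.2225]
tcp_rot: [0.837, 0.547, -0.001, -0.001]
contact_force: [0.7, 0.6, -5.4]
opening: 0.195
time: 18.85
eef_pos: [0.5507, -0.0012, 0.1636]
tcp_rot: [0.837, 0.547, -0.001, -0.0]
contact_force: [-0.9, -0.1, -3.5]
opening: 0.202
```

```bash
python3 -m jog '{"travel":[[-0.5,0,-12],[0,0,-10],[0,0,0],[0,0,0]],"dr":[[0,0,0],[0,0,0],[0,0,0],[0,0,0]],"jaw":[255,255,255,255]}'
python3 -m jog '{"travel":[[0,0,-3],[0,0,-2],[0,0,0],[0,0,0]],"dr":[[0,0,0],[0,0,0],[0,0,0],[0,0,0]],"jaw":[255,255,255,255]}'
python3 -m jog '{"travel":[[0,0,-2],[0,0,-2],[0,0,0],[0,0,0]],"dr":[[0,0,0],[0,0,0],[0,0,0],[0,0,0]],"jaw":[255,255,255,255]}'
```

```text
time: 19.18
eef_pos: [0.5502, -0.0006, 0.1412]
tcp_rot: [0.837, 0.547, 0.0, -0.001]
contact_force: [0.8, 2.4, -5.7]
opening: 0.197
time: 19.52
eef_pos: [0.5507, -0.0009, 0.1368]
tcp_rot: [0.837, 0.547, 0.001, -0.0]
contact_force: [2.4, 2.8, -5.1]
opening: 0.197
time: 19.85
eef_pos: [0.5506, -0.001, 0.1325]
tcp_rot: [0.837, 0.547, 0.0, -0.0]
contact_force: [0.5, 3.9, -4.8]
opening: 0.202
```

```bash
python3 -m jog '{"travel":[[0,0.5,-1],[0,0,-1],[0,0,0],[0,0,0]],"dr":[[0,0,0],[0,0,0],[0,0,0],[0,0,0]],"jaw":[255,255,255,255]}'
python3 -m jog '{"travel":[[0,0,-1],[0,0,-1],[0,0,0],[0,0,0]],"dr":[[0,0,0],[0,0,0],[0,0,0],[0,0,0]],"jaw":[255,255,255,255]}'
python3 -m jog '{"travel":[[0,0,-1],[0,0,-1],[0,0,0],[0,0,0]],"dr":[[0,0,0],[0,0,0],[0,0,0],[0,0,0]],"jaw":[255,255,255,255]}'
```

```text
time: 20.18
eef_pos: [0.5503, -0.0007, 0.1305]
tcp_rot: [0.837, 0.547, -0.0, -0.0]
contact_force: [1.4, 2.6, -4.2]
opening: 0.199
time: 20.52
eef_pos: [0.5503, -0.0007, 0.1284]
tcp_rot: [0.837, 0.547, -0.0, -0.0]
contact_force: [1.6, 2.5, -4.1]
opening: 0.2
time: 20.85
eef_pos: [0.5506, -0.0005, 0.1278]
tcp_rot: [0.837, 0.548, 0.0, 0.0]
contact_force: [-2.6, 4.4, 5.8]
opening: 0.198
```

Contact came at TCP z .128 (rim about 24.3 mm), so the pins are on top of the thread. I'll turn anticlockwise, rising with the ramp and watching force for the drop.

```bash
python3 -m jog '{"travel":[[0,-0.3,0.3],[0,0,0.3],[0,0,0]],"dr":[[0,0,5],[0,0,5],[0,0,0]],"jaw":[255,255,255]}'
python3 -m jog '{"travel":[[0,0,0.3],[0,0,0.3],[0,0,0]],"dr":[[0,0,5],[0,0,5],[0,0,0]],"jaw":[255,255,255]}'
```

```text
time: 21.1
eef_pos: [0.551, -0.0009, 0.1285]
tcp_rot: [0.785, 0.619, 0.001, 0.0]
contact_force: [-1.3, 5.2, 5.6]
opening: 0.194
time: 21.35
eef_pos: [0.5509, -0.0006, 0.1291]
tcp_rot: [0.729, 0.685, 0.001, -0.0]
contact_force: [-1.4, 5.1, 5.6]
opening: 0.195
```

```bash
python3 -m jog '{"travel":[[0,0.5,0.3],[0,0,0.3],[0,0,0.3],[0,0,0]],"dr":[[0,0,5],[0,0,5],[0,0,5],[0,0,0]],"jaw":[255,255,255,255]}'
python3 -m jog '{"travel":[[0,0,0.3],[0,0,0.3],[0,0,0.3],[0,0,0]],"dr":[[0,0,5],[0,0,5],[0,0,5],[0,0,0]],"jaw":[255,255,255,255]}'
```

```text
time: 21.68
eef_pos: [0.5505, -0.0005, 0.13]
tcp_rot: [0.632, 0.775, -0.0, -0.0]
contact_force: [-3.5, 5.2, 5.7]
opening: 0.193
time: 22.02
eef_pos: [0.5507, -0.0006, 0.1308]
tcp_rot: [0.526, 0.85, 0.0, 0.0]
contact_force: [-1.5, 3.8, 6.1]
opening: 0.196
```

```bash
python3 -m jog '{"travel":[[0,0,0.3],[0,0,0.3],[0,0,0.3],[0,0,0]],"dr":[[0,0,5],[0,0,5],[0,0,5],[0,0,0]],"jaw":[255,255,255,255]}'
python3 -m jog '{"travel":[[0,0,0.3],[0,0,0.3],[0,0,0]],"dr":[[0,0,5],[0,0,5],[0,0,0]],"jaw":[255,255,255]}'
```

```text
time: 22.35
eef_pos: [0.5506, -0.0008, 0.1317]
tcp_rot: [0.411, 0.912, -0.0, 0.0]
contact_force: [-2.3, 3.0, 5.1]
opening: 0.196
time: 22.6
eef_pos: [0.5504, -0.0005, 0.1323]
tcp_rot: [0.33, 0.944, -0.0, -0.0]
contact_force: [-3.8, 4.3, 7.5]
opening: 0.2
```

```bash
python3 -m jog '{"travel":[[0,0,0.1],[0,0,0],[0,0,0]],"dr":[[0,0,5],[0,0,0],[0,0,0]],"jaw":[255,255,255]}'
python3 -m jog '{"travel":[[0,0,0.1],[0,0,0],[0,0,0]],"dr":[[0,0,5],[0,0,0],[0,0,0]],"jaw":[255,255,255]}'
python3 -m jog '{"travel":[[0,0,0],[0,0,0],[0,0,0]],"dr":[[0,0,5],[0,0,0],[0,0,0]],"jaw":[255,255,255]}'
```

```text
time: 22.85
eef_pos: [0.5498, -0.0004, 0.1308]
tcp_rot: [0.29, 0.957, -0.0, -0.001]
contact_force: [-1.5, 2.8, 1.7]
opening: 0.2
time: 23.1
eef_pos: [0.5502, -0.0005, 0.1303]
tcp_rot: [0.249, 0.968, 0.0, -0.0]
contact_force: [1.2, 2.4, -4.3]
opening: 0.198
time: 23.35
eef_pos: [0.5495, -0.001, 0.1302]
tcp_rot: [0.206, 0.979, -0.001, -0.001]
contact_force: [-1.7, 1.3, -4.7]
opening: 0.197
```

The force fell to the cover's weight alone (-4.5 N), so the pins are over the entries. Lowering.

```bash
python3 -m jog '{"travel":[[0,0,-2],[0,0,-2],[0,0,0],[0,0,0]],"dr":[[0,0,3],[0,0,0],[0,0,0],[0,0,0]],"jaw":[255,255,255,255]}'
python3 -m jog '{"travel":[[0,0,-1],[0,0,-1],[0,0,0],[0,0,0]],"dr":[[0,0,0],[0,0,0],[0,0,0],[0,0,0]],"jaw":[255,255,255,255]}'
python3 -m jog '{"travel":[[0,0,-1],[0,0,-0.5],[0,0,0],[0,0,0]],"dr":[[0,0,0],[0,0,0],[0,0,0],[0,0,0]],"jaw":[255,255,255,255]}'
```

```text
time: 23.68
eef_pos: [0.5499, -0.0006, 0.1267]
tcp_rot: [0.18, 0.984, -0.0, -0.001]
contact_force: [-0.7, 1.2, -5.3]
opening: 0.194
time: 24.02
eef_pos: [0.5505, -0.0006, 0.1258]
tcp_rot: [0.179, 0.984, -0.0, -0.0]
contact_force: [-1.3, 0.4, -1.0]
opening: 0.199
time: 24.35
eef_pos: [0.5498, -0.0002, 0.1232]
tcp_rot: [0.179, 0.984, 0.0, -0.001]
contact_force: [-2.8, 0.6, 1.2]
opening: 0.198
```

In the entry (rim about 19.4 mm). Now turning clockwise.

```bash
python3 -m jog '{"travel":[[0,0,0],[0,0,0],[0,0,-0.3],[0,0,0]],"dr":[[0,0,-5],[0,0,-5],[0,0,-5],[0,0,0]],"jaw":[255,255,255,255]}'
python3 -m jog '{"travel":[[0,0,-0.3],[0,0,-0.3],[0,0,-0.3],[0,0,0]],"dr":[[0,0,-5],[0,0,-5],[0,0,-5],[0,0,0]],"jaw":[255,255,255,255]}'
python3 -c "
from h import *
print(st()['wrist_torque'])"
```

```text
time: 24.68
eef_pos: [0.55, 0.0003, 0.1232]
tcp_rot: [0.307, 0.952, 0.001, -0.001]
contact_force: [-3.3, 3.5, -0.5]
opening: 0.198
time: 25.02
eef_pos: [0.5499, 0.0, 0.1223]
tcp_rot: [0.428, 0.904, 0.0, -0.001]
contact_force: [-3.5, 1.6, 0.7]
opening: 0.199
t25.02 [0.5499 0.     0.1223] yaw of tool x 129.33 [-3.5  1.6  0.7] op 0.199
[ 0.59185346  0.76809935 -0.41242602]
```

```bash
python3 -m jog '{"travel":[[0,-0.3,-0.3],[0,0,-0.3],[0,0,-0.3],[0,0,-0.3],[0,0,0]],"dr":[[0,0,-5],[0,0,-5],[0,0,-5],[0,0,-5],[0,0,0]],"jaw":[255,255,255,255,255]}'
python3 -m jog '{"travel":[[0,0,-0.3],[0,0,-0.3],[0,0,-0.3],[0,0,-0.3],[0,0,0]],"dr":[[0,0,-5],[0,0,-5],[0,0,-5],[0,0,-5],[0,0,0]],"jaw":[255,255,255,255,255]}'
python3 -c "
from h import *
print(st()['wrist_torque'])"
```

```text
time: 25.43
eef_pos: [0.5501, -0.0001, 0.1211]
tcp_rot: [0.578, 0.816, 0.001, -0.001]
contact_force: [-3.7, 3.2, -0.2]
opening: 0.199
time: 25.85
eef_pos: [0.5504, -0.0001, 0.12]
tcp_rot: [0.71, 0.704, 0.001, -0.0]
contact_force: [-2.2, 4.0, -1.1]
opening: 0.198
t25.85 [ 5.504e-01 -1.000e-04  1.200e-01] yaw of tool x 89.45 [-2.2  4.  -1.1] op 0.198
[ 0.86854413  0.47965631 -0.35074618]
```

```bash
python3 -m jog '{"travel":[[0,0,-0.3],[0,0,-0.3],[0,0,-0.3],[0,0,-0.3],[0,0,0]],"dr":[[0,0,-5],[0,0,-5],[0,0,-5],[0,0,-5],[0,0,0]],"jaw":[255,255,255,255,255]}'
python3 -c "
from h import *
print(st()['wrist_torque'])"
python3 -m jog '{"travel":[[0,0,-0.3],[0,0,-0.3],[0,0,0]],"dr":[[0,0,-4],[0,0,-4],[0,0,0]],"jaw":[255,255,255]}'
python3 -c "
from h import *
print(st()['wrist_torque'])"
```

```text
time: 26.27
eef_pos: [0.5507, -0.0003, 0.1188]
tcp_rot: [0.822, 0.57, 0.001, -0.0]
contact_force: [-0.9, 3.8, -1.4]
opening: 0.196
t26.27 [ 5.507e-01 -3.000e-04  1.188e-01] yaw of tool x 69.49 [-0.9  3.8 -1.4] op 0.196
[ 0.89075787  0.21223949 -0.4225501 ]
time: 26.52
eef_pos: [0.5506, -0.0003, 0.1184]
tcp_rot: [0.859, 0.513, 0.001, -0.0]
contact_force: [-2.0, 3.6, -1.5]
opening: 0.199
t26.52 [ 5.506e-01 -3.000e-04  1.184e-01] yaw of tool x 61.68 [-2.   3.6 -1.5] op 0.199
[0.98397557 0.31001131 0.19730573]
```

```bash
for i in 1; do
python3 -m jog '{"travel":[[0,0,0],[0,0,0]],"dr":[[0,0,-3],[0,0,0]],"jaw":[255,255]}'; done
python3 -c "
from h import *
print(st()['wrist_torque'])"
python3 -m jog '{"travel":[[0,0,0],[0,0,0]],"dr":[[0,0,-3],[0,0,0]],"jaw":[255,255]}'
python3 -c "
from h import *
print(st()['wrist_torque'])"
```

```text
time: 26.68
eef_pos: [0.5505, -0.0002, 0.1183]
tcp_rot: [0.87, 0.493, 0.0, 0.0]
contact_force: [-1.2, 5.9, -0.4]
opening: 0.196
t26.68 [ 5.505e-01 -2.000e-04  1.183e-01] yaw of tool x 59.04 [-1.2  5.9 -0.4] op 0.196
[1.06755816 0.27255532 1.4048882 ]
time: 26.85
eef_pos: [0.5505, -0.0001, 0.1184]
tcp_rot: [0.881, 0.473, -0.0, 0.001]
contact_force: [-1.9, 7.3, -1.6]
opening: 0.201
t26.85 [ 5.505e-01 -1.000e-04  1.184e-01] yaw of tool x 56.48 [-1.9  7.3 -1.6] op 0.201
[1.2944388  0.23917976 2.87907625]
```

Torque rose to 2.9 N m at yaw about 60° with z at .1183 (rim 14.5 mm), so it is at the stop. Releasing, backing away and looking.

```bash
python3 -m jog '{"travel":[[0,0,0],[0,0,0],[0,0,0],[0,0,0],[0,0,0]],"dr":[[0,0,0],[0,0,0],[0,0,0],[0,0,0],[0,0,0]],"jaw":[0,0,0,0,0]}'
python3 -m jog '{"travel":[[0,0,10],[0,0,35],[0,0,40],[0,0,40],[0,0,0]],"dr":[[0,0,0],[0,0,0],[0,0,0],[0,0,0],[0,0,0]],"jaw":[0,0,0,0,0]}'
python3 -m jog '{"travel":[[-20,-40,5],[-20,-40,5],[0,-40,5],[0,-40,0],[0,0,0]],"dr":[[0,0,0],[0,0,0],[0,0,0],[0,0,0],[0,0,0]],"jaw":[0,0,0,0,0]}'
python3 - <<'E'
from h import *
s=st();a=read_camera("wrist");b=read_camera("scene");c=read_camera("top")
np.save("wf.npy",a);np.save("wfs.npy",s,allow_pickle=True)
im=np.zeros((600,800,3),np.uint8)
im[:300,:400]=cv2.resize(a,(400,300),interpolation=cv2.INTER_AREA)
im[:300,400:]=cv2.resize(c,(400,300),interpolation=cv2.INTER_AREA)
im[300:,:400]=cv2.resize(b[150:270,200:360],(400,300),interpolation=cv2.INTER_CUBIC)
im[300:,400:]=cv2.resize(c[135:255,160:320],(400,300),interpolation=cv2.INTER_CUBIC)
cv2.imwrite("pics/final.png",im[:,:,::-1])
E
```

```text
time: 27.27
eef_pos: [0.551, -0.0015, 0.1189]
tcp_rot: [0.885, 0.465, 0.001, 0.001]
contact_force: [-0.2, -0.2, 0.3]
opening: 0.895
time: 27.68
eef_pos: [0.5552, -0.0018, 0.2549]
tcp_rot: [0.885, 0.465, 0.007, 0.006]
contact_force: [1.1, 0.2, 1.5]
opening: 0.997
time: 28.1
eef_pos: [0.5132, -0.161, 0.2593]
tcp_rot: [0.887, 0.462, 0.0, 0.003]
contact_force: [0.1, 0.6, -0.1]
opening: 0.996
t28.10 [ 0.5132 -0.161   0.2593] yaw of tool x 55.04 [ 0.1  0.6 -0.1] op 0.996
```

View pics/final.png

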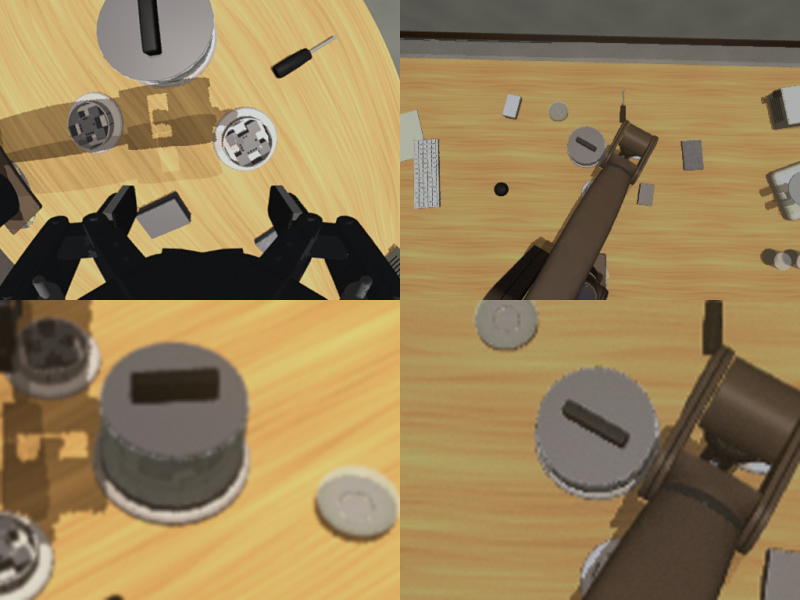

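The cover sits level on the pot with its handle at about 60°, matching the stop angle. The robot is clear and the bystanders look undisturbed, so I'm handing in.

```bash
python3 -c "
from plant import *
print(sign_off())"
```

```text
the job is handed in; nothing more can be done
None
```

The job is handed in: both vials on the bench are in the pot and the cover is screwed down to its stop. Only vial 3 and vial 4 were there, so pockets 1 and 2 stay empty. I loaded vial 3 into pocket 3 first, then vial 4 into pocket 4.

**Cover:**
- **Finding the thread:** I set it on the thread and turned it anticlockwise about 80° until it dropped into the entry (rim at about 19.4 mm).
- **Screwing home:** I then turned it clockwise about 97° to the stop. Wrist torque rose to 2.9 N m there, with the rim at about 14.5 mm, the fully-home height.

**Last checks:**
- **Cover:** the final pictures show it level on the pot, with the handle at about 60°, which matches the angle where the torque rose.
- **Vials:** both stood in their pockets in a picture taken before I covered them.
- **Bystanders:** none that I could see had moved.
- **Time:** the run took about 28 s of the 210 s allowed.

**One disagreement:** circles measured with the wrist camera came out 2–4% smaller than their stated sizes. Every insertion still met only small forces.

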